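Release a tray shuttle: draw back the keeper, raise the lock pin and hold it up

ROBOT

A 7-joint arm with a two-finger parallel gripper is mounted at the origin on a cart in front of the work surface, level with it; the furniture and walls round the work are solid. World frame = base frame: x ahead of the robot, y to its left, z up, the work surface at z = 0. Lengths are in mm, angles in rad, forces in N, time in s.
With the tool pointing down it reaches from about 400 to 875 mm from the base axis. Payload 4.4 kg.
Tool frame: the origin (TCP) lies midway between the tips of the shut fingers; the grasp point (between the pads) lies 19 mm behind it; z points along the fingers, y is the line along which they close (so a half turn about z gives the same grasp; the last joint's range is limited). The gripper opens to 85 mm and grips with 20 to 120 N. Pads are 22 mm wide; open, the fingers measure 114 mm over their backs; the gripper's body (76 mm by 85 mm) begins 54 mm behind the grasp point. The pads swing forward as they close: fully open they stand 13 mm farther back than shut.
Start: joints at [1.222, 0.628, 0.038, 1.517, -0.027, 0.996, -0.02], TCP at [181.407, -624.187, 231.313] pointing down, gripper open.
Joint ranges: [-3.06, 3.06], [-0.37, 2.12], [-1.25, 1.32], [0.18, 2.47], [-1.1, 4.24], [0.23, 1.98], [-2.94, 2.94]. Speed limits (rad/s): [2.57, 2.57, 3.14, 3.14, 3.14, 3.14, 3.14].

INTERFACE

Orientations are given as [roll, pitch, yaw] about the fixed x, y, z axes, in that order (R = Rz(yaw) Ry(pitch) Rx(roll)).
In Python, from cell import readout, optics, order gives the robot as it stands.
- The arm moves only by the shell command python3 -m jog 'ROWS'. ROWS is a JSON object of lists of equal length, an entry for each row: "claw": the opening, from 0 (shut) to 1 (fully open); "xyz": the shift along the tool's x, y, z each as a share of 0.1 m, from -1 to 1, a list of three; "twist": the turn, a rotation vector about the tool's x, y, z each as a share of 180 degrees, from -1 to 1, a list of three. A call has 1 to 12 rows; each row shifts and turns the commanded pose from where the row before left it, along the tool's axes as they then stand; what a row does not reach is not made up. A row lasts 1/8 s, in which the tool goes at most 62.5 mm and 10.7 degrees, less where a joint would pass 70% of its speed; a pose out of reach is approached as far as the arm can. A call with a number of a shift or a turn outside -1 to 1 is refused whole. A call with a gripper value outside its range is refused whole. The fingers move at their own pace and stop on an object; the grip force is fixed at half the most. Time passes only in rows, so rows that do not move let the fingers close. It gives the time, the measured TCP pose, the force, the opening and the grip force at its end, in the units of the state.
- readout.read_state(): the state, without advancing time (a new reading comes with each control period).
- optics.get_image(name): name is "side" or "top" or "wrist"; returns a dict with "color" (420x560x3 uint8, red, green, blue), "fovy" (degrees; the focal length in pixels is half the picture's height over the tangent of half this angle, whatever the lens; pixels are square), "cx", "cy" (the principal point, pixels), "k1" (the pictures are not rectified: a ray, as slopes to the right and down, at radius r is drawn at 1 + k1 r^2 times it, then the intrinsics apply), "view" (4x4, takes a point from world to camera coordinates). Camera axes: x right, y up, looking along -z (the intrinsics and any distortion apply to the point x, -y, -z); pixel columns grow to the right and rows downward; lengths in mm; the calibration is good to about 2 mm. A picture is of the moment at which its call begins. There is no depth.
- order.finish_job(): hands the job in; it is judged then, once.
Trained networks look in the newest picture that a camera, given by its name, has taken for a name from the list of things; names that differ only in an ending like _2 or _b are one class to them, and where a whole thing is asked for, a point or a joint stands for the part that bears it (a point fixed in the world has none). Each returns a list of dicts, best first, with "score" (0 to 1); they miss things now and then, are a little off and sometimes report something else, mostly with a low value. They report only what shows in the picture. A call takes as long as a camera call. They do not tell look-alikes from the thing itself.
- optics.boxes_of(camera, label): "rect" ([left, top, width, height] in pixels, round what is visible of it).
The state is a dict: "clock": time; "qpos": joint angles; "qd": joint speeds; "tau": joint torques, N m; "eef_pos": TCP position; "tool_rot": TCP orientation; "force": force on the tool from outside, world axes, zero at the start; "torque": the same for the moment, N m; "width": finger opening in mm; "gripper_force": force on a finger pad.
Only numpy, scipy, OpenCV 4.12 (cv2) and the standard library are available. Lean on these libraries where they do the work, as an engineer would, in place of code of your own. Each camera call takes 0.05 s, during which the arm holds its last target. There are 200 camera calls.

TASK

The tray shuttle beside the press has to be freed so that I can run it across: draw the pin keeper right back to its stop by its small knob, then take the lock pin by its black grip and pull it straight up by about 30 mm, so that its tip is clear of the shuttle's tongue but its shank stays well inside the guide bush of the bridge. Pull it without force so that it does not jam, leave the shuttle where it is and the loose things around it alone, and finish still gripping the pin: hold it raised, upright and free in the bush, not pressed hard against its side, and do not let go.

Things in the scene. Friction and masses are not known exactly. Their poses are not given: they have to be found in the camera images.
- slide_base: Bench slide fixed to the table: aluminium base plate 120 (x) x 190 (y) x 12 mm; two rails along y carry a white tray shuttle (its tray's top at 62 mm); an aluminium bridge at the -y end, 108 (x) x 40 (y) mm, top 80 mm and beam underside 50 mm above the table, spans the shuttle's tongue. Origin on the table below the plate, z up. Pin axis and bridge centre at x = 0, y = -78 mm.
- bush (a point): Centre of the vertical guide bush at the bridge's top face, 80 mm above the table; axes as slide_base. Its 15.2 mm bore runs 30 mm down, through the beam. In line below it the steel tongue of the shuttle (top 39 mm above the table, 17 mm thick) has a 15.6 mm bore.
- keeper (a joint): Forked steel keeper plate, 29 mm wide, 4 mm thick, sliding on the bridge's top towards slide_base's -x between guide strips (x -53 to -19 mm, up to 95 mm above the table). In m: 0 = fully in, its prongs lie over the pin's collar and block it; 0.032 = fully back at its stop, pin free; back counts beyond 0.027. Friction about 2 N; stays where it is left.
- keeper_knob (a point): Grip point of the keeper's upright black knob, 14 mm diameter, reaching from 16 mm below to 7 mm above this point (which is 115 mm above the table) and standing on the keeper plate, whose top is 91 mm above the table. Moves with the keeper; with the keeper at 0 it lies 66 mm from the pin's axis towards slide_base's -x. Axes as slide_base.
- lock_pin: Loose steel lock pin, about 0.16 kg, upright in the guide bush. Origin on its axis at the collar's underside, which rests on the bridge's top; z up the axis. Below: 14 mm shank, 58 mm long, through the bush and 17 mm down into the tongue. Above: collar 26 mm diameter, 5 mm high; 12 mm neck; black ribbed grip, 24 mm diameter, from 20 to 60 mm. Let go, it drops back.
- pin_grip (a point): On the lock pin's axis at the middle of the black grip, 40 mm above the collar's underside (120 mm above the table when the pin is down); grip it here from above, any yaw.
- pin_tip (a point): Centre of the lock pin's lower end, 58 mm below its origin; 22 mm above the table when the pin is down. Its raised place is 42 to 64 mm above the table, 52 mm being the middle.
- shuttle (a joint): Slide of the white tray shuttle along slide_base's +y in m; 0 = docked, locked by the pin; it is to stay there (friction about 4 N when the pin is out).
- pouch_a: Silver foil pouch, 77 x 107 x 13 mm, lying loose behind the slide (bystander, leave it). Origin at the middle of its underside.
- spare_tray: Empty upturned grey tray, 127 x 84 x 23 mm, lying loose behind the bridge end of the slide (bystander, leave it). Origin at the middle of its underside.
- spare_pin: Plain grey spare locating pin, 11 mm diameter, 56 mm long along its y, lying loose in front of the slide (bystander, leave it). Origin at the middle of its underside.
Not all that is in view belongs to the job. There is more than one size of the lock_pin; the one meant has the size given above.

How it is judged (in metres and radians):
On the way, in this order (a step that is already met when the one before it is completed fails the run):
1. the keeper is drawn back (beyond 27 of 32 mm) with the pin still down (value of joint keeper above 0.027 m and z of pin_tip in the frame of slide_base below 0.027 m), for 0.2 s.
2. the pin is raised clear of the tongue in the fingers' grip (z of pin_tip in the frame of slide_base above 0.042 m and contact force between the fingers and lock_pin above 2 N), for 0.2 s.
At the end, for the whole second after the job is handed in: The fingers hold the lock pin (over 2 N), still, upright (0.03 rad) and on the bush axis (3 mm), its tip 42 to 64 mm above the table (raised 20 to 42 mm); it bears on the slide with under 10 N; keeper drawn back beyond 27 mm, shuttle within 5 mm of its dock (all of step 2 and z of pin_tip in the frame of slide_base below 0.064 m and horizontal distance between pin_tip and bush below 0.003 m and angle between the z axis of lock_pin and the z axis of slide_base, either way round below 0.03 rad and contact force between lock_pin and slide_base below 10 N and linear speed of lock_pin below 0.02 m/s and value of joint keeper above 0.027 m and value of joint shuttle below 0.005 m); the arm keeps its last pose, push and grip.
It fails at once if the pin is pulled right out of the guide bush (z of pin_tip in the frame of slide_base above 0.074 m).
It fails at once if the pin is forced against the slide with over 30 N (contact force between lock_pin and slide_base above 30 N).
It fails at once if the shuttle is pushed out of its dock by over 10 mm (value of joint shuttle above 0.01 m).
It fails at once if a loose thing beside the slide is moved by over 30 mm (distance of any of pouch_a, spare_tray, spare_pin from where it was at the start of the episode above 0.03 m).
It also fails if it takes over 42 s, if anything falls off the work surface, if the arm or the gripper's body presses on something with over 40 N, if the wrist force passes 120 N, or if a joint passes its speed limit or range.

## Working session

There is one attempt and no reset: what is moved stays moved. The work goes in short steps, Python scripts to look and compute and a shell command to move; the robot and the scene stay as the last step left them, time stands still between calls to the robot, and variables do not carry over. Pictures are saved under pics/ and viewed, at most 10 in all, crops included, and the job is handed in when it is done.

```bash
ls; mkdir -p pics; cat > h.py <<'E'
import numpy as np,cv2
from cell import readout,optics,order
def K(im):
    f=210/np.tan(np.radians(im["fovy"])/2); return f,im["cx"],im["cy"],im["k1"],np.array(im["view"])
def proj(im,p):
    f,cx,cy,k,V=K(im); c=V@np.append(p,1); s=np.array([c[0],-c[1]])/-c[2]; s=s*(1+k*(s@s)); return np.array([cx,cy])+f*s
def ray(im,uv):
    f,cx,cy,k,V=K(im); d=(np.array(uv,float)-[cx,cy])/f; s=d.copy()
    for _ in range(30): s=d/(1+k*(s@s))
    R=V[:3,:3]; return -R.T@V[:3,3], R.T@np.array([s[0],-s[1],-1])
def at_z(im,uv,z):
    o,d=ray(im,uv); return o+d*(z-o[2])/d[2]
def save(im,name): cv2.imwrite("pics/"+name,im["color"][:,:,::-1])
E
python3 - <<'E'
from h import *
s=readout.read_state(); print({k:np.round(v,3).tolist() for k,v in s.items()})
a=[]
for c in ("side","top","wrist"):
    im=optics.get_image(c); a.append(im["color"]); print(c,im["fovy"],im["k1"],np.round(ray(im,(280,210)),2).tolist())
    for l in ("slide_base","keeper_knob","lock_pin","spare_tray","spare_pin","pouch_a","shuttle"):
        print(l,[(np.round(b["rect"]).tolist(),round(b["score"],2)) for b in optics.boxes_of(c,l)[:4]])
cv2.imwrite("pics/side.png",a[0][:,:,::-1]);cv2.imwrite("pics/top.png",a[1][:,:,::-1])
E
```

```text
pics
{'clock': 0.0, 'qpos': [1.222, 0.629, 0.038, 1.518, -0.027, 0.996, -0.02], 'qd': [-0.0, 0.001, -0.0, -0.0, -0.001, -0.001, -0.0], 'tau': [-0.0, -56.341, 1.226, -19.345, 0.011, 0.01, 0.0], 'eef_pos': [181.247, -623.55, 230.379], 'tool_rot': [-3.14, 0.0, 0.283], 'force': [-0.358, -0.943, -0.651], 'torque': [0.009, 0.036, 0.011], 'gripper_force': 0.0, 'width': 85.223}
side 42.24848003915607 -0.1207127549673546 [[65.2, -481.85, 650.82], [0.58, 0.52, -0.63]]
slide_base [([194.0, 210.0, 116.0, 80.0], 0.81)]
keeper_knob [([288.0, 224.0, 19.0, 36.0], 0.55)]
lock_pin [([155.0, 283.0, 17.0, 37.0], 0.94), ([304.0, 305.0, 17.0, 42.0], 0.74), ([288.0, 198.0, 19.0, 34.0], 0.65)]
spare_tray [([263.0, 192.0, 67.0, 42.0], 0.79)]
spare_pin [([198.0, 294.0, 38.0, 12.0], 0.48)]
pouch_a [([212.0, 195.0, 45.0, 25.0], 0.94), ([289.0, 197.0, 15.0, 33.0], 0.26)]
shuttle [([190.0, 230.0, 93.0, 51.0], 0.79), ([289.0, 195.0, 18.0, 35.0], 0.46)]
top 48.40926407807693 -0.08479602380003602 [[374.4, -20.61, 952.7], [0.23, -0.01, -0.97]]
slide_base [([213.0, 188.0, 119.0, 105.0], 0.84), ([220.0, 208.0, 84.0, 86.0], 0.48)]
keeper_knob [([292.0, 212.0, 40.0, 36.0], 0.95)]
lock_pin [([360.0, 270.0, 13.0, 12.0], 0.68), ([256.0, 327.0, 13.0, 10.0], 0.53), ([297.0, 204.0, 15.0, 15.0], 0.51)]
spare_tray [([224.0, 141.0, 72.0, 64.0], 0.76)]
spare_pin [([268.0, 284.0, 20.0, 23.0], 0.52), ([188.0, 183.0, 56.0, 61.0], 0.18)]
pouch_a [([192.0, 182.0, 51.0, 64.0], 0.9), ([225.0, 142.0, 70.0, 61.0], 0.28)]
shuttle [([226.0, 207.0, 77.0, 86.0], 0.6)]
wrist 69.64371644262044 -0.00025607015254982635 [[257.12, -603.07, 374.91], [-0.31, -0.1, -0.95]]
slide_base []
keeper_knob []
lock_pin []
spare_tray []
spare_pin []
pouch_a []
shuttle []
```

```bash
python3 - <<'E'
import cv2
a=cv2.imread("pics/side.png");b=cv2.imread("pics/top.png")
cv2.imwrite("pics/side2.png",cv2.resize(a[170:370,120:380],None,fx=3,fy=3,interpolation=cv2.INTER_CUBIC))
cv2.imwrite("pics/top2.png",cv2.resize(b[130:350,170:400],None,fx=2.7,fy=2.7,interpolation=cv2.INTER_CUBIC))
E
```

```text
(no output)
```

View pics/side2.png

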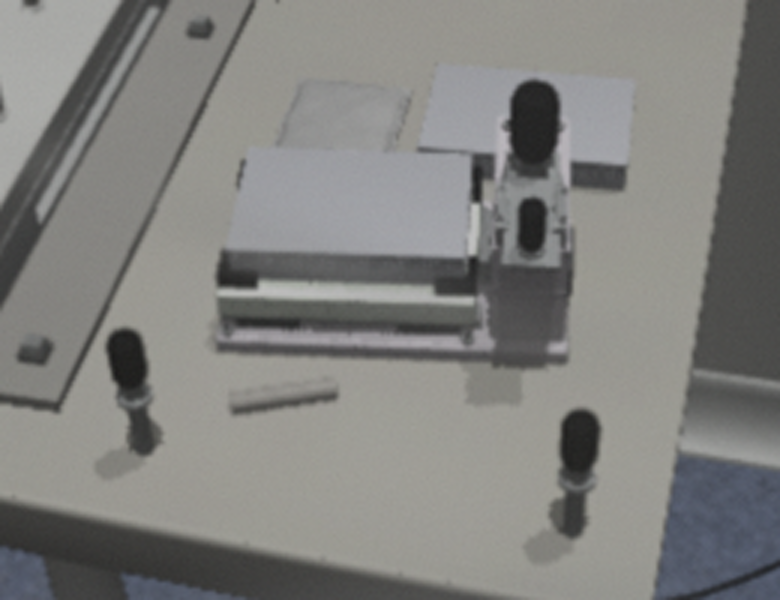

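View pics/top2.png

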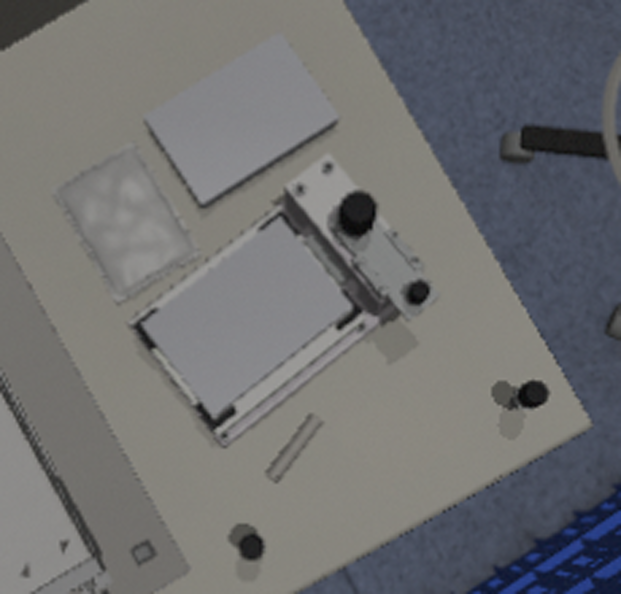

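The side crop shows the slide, with the bridge pin's grip at about (298,211) and the knob at about (297,245). The lock pin could be confused with the free-standing pins at side (163,300) and (312,325), or with the knob. I choose the pin in the bridge behind the knob, at top (302,208), with the knob at (325,238).

```bash
cat > m.py <<'E'
from h import *
from scipy.optimize import least_squares
def blob(im,uv,th=60):
    g=im["color"].max(2); m=(g<th).astype(np.uint8); n,l,st,c=cv2.connectedComponentsWithStats(m,connectivity=4)
    d=np.hypot(*(c[1:]-uv).T); i=1+d.argmin(); return c[i],st[i]
def tri(obs):
    return least_squares(lambda p:np.concatenate([proj(i,p)-u for i,u in obs]),[550,-80,110])
E
python3 - <<'E'
from m import *
s=optics.get_image("side");t=optics.get_image("top")
R={}
for n,us,ut,zt in (("pin",(298.3,210.7),(302,208.5),140),("knob",(297,245),(324.8,237.8),122)):
    bs,ss=blob(s,us);bt,st=blob(t,ut)
    r=tri([(s,bs),(t,bt)]); print(n,bs,ss,bt,st,"tri",r.x.round(1),"res",r.fun.round(1),"topplane",at_z(t,bt,zt).round(1),"z-8",at_z(t,bt,zt-8).round(1),"side@mid",at_z(s,bs,120 if n=="pin" else 115).round(1))
for n,ut,z in (("corner",((218+0)/2.7+170,443/2.7+130),12),("c2",(380/2.7+170,318/2.7+130),12)): print(n,at_z(t,ut,z).round(1))
E
```

```text
pin [297.56510417 211.421875  ] [290 197  16  31 384] [301.58823529 209.14438503] [295 201  14  17 187] tri [574.7 -64.6 117.1] res [ 0.1 -0.  -0.1  0.1] topplane [569.4 -63.5 140. ] z-8 [571.3 -64.  132. ] side@mid [571.7 -66.7 120. ]
knob [296.73333333 244.5037037 ] [293 236   9  18 135] [324.21428571 238.14285714] [320 234   9   9  56] tri [ 523.2 -107.3  108.5] res [ 0.1 -0.  -0.1  0.1] topplane [ 521.  -106.1  122. ] z-8 [ 522.5 -106.9  114. ] side@mid [ 517.6 -111.7  115. ]
corner [423.4  28.5  12. ]
c2 [519.9 -90.1  12. ]
```

Height checks agree: pin at about (572,-65), knob at about (521,-107), 66 mm apart, and slide yaw about 0.69. I'll move to a hover above the knob.

```bash
python3 -m jog '{"claw":[1,1,1,1,1,1,1,1,1,1,1,1],"xyz":[[0.39,-0.33,0],[0.39,-0.33,0],[0.39,-0.33,0],[0.39,-0.33,0],[0.39,-0.33,0],[0.39,-0.33,0],[0.39,-0.33,0],[0.39,-0.33,0],[0.39,-0.33,0],[0.39,-0.33,0],[0.39,-0.33,0],[0.39,-0.33,0]],"twist":[[0,0,0],[0,0,0],[0,0,0],[0,0,0],[0,0,0],[0,0,0],[0,0,0],[0,0,0],[0,0,0],[0,0,0],[0,0,0],[0,0,0]]}'
python3 -m jog '{"claw":[0.6,0.6,0.6,0.6,0.6,0.6],"xyz":[[0,0,0],[0,0,0],[0,0,0],[0,0,0],[0,0,0],[0,0,0]],"twist":[[0,0,-0.0325],[0,0,-0.0325],[0,0,-0.0325],[0,0,-0.0325],[0,0,0],[0,0,0]]}'
python3 - <<'E'
from h import *
im=optics.get_image("wrist"); save(im,"w1.png")
for p in ((572,-65,140),(521,-107,122),(521,-107,115)): print(proj(im,p).round(1))
for l in ("lock_pin","keeper_knob"): print(l,[(np.round(b["rect"]).tolist(),round(b["score"],2)) for b in optics.boxes_of("wrist",l)[:4]])
E
```

```text
clock: 2.8
eef_pos: [521.3, -112.0, 231.6]
tool_rot: [3.141, -0.001, 0.283]
force: [0.0, -0.2, 1.0]
width: 85.7
gripper_force: 0.0
clock: 3.55
eef_pos: [520.3, -113.4, 231.4]
tool_rot: [3.141, -0.0, 0.689]
force: [-0.9, 1.2, 0.6]
width: 51.2
gripper_force: 0.0
[271.6 118.1]
[272.5 196.2]
[272.6 194. ]
lock_pin [([256.0, 98.0, 34.0, 37.0], 0.8), ([288.0, 243.0, 18.0, 39.0], 0.73), ([87.0, 216.0, 44.0, 38.0], 0.73)]
keeper_knob [([152.0, 182.0, 46.0, 19.0], 0.66), ([260.0, 103.0, 30.0, 102.0], 0.56)]
```

View pics/w1.png

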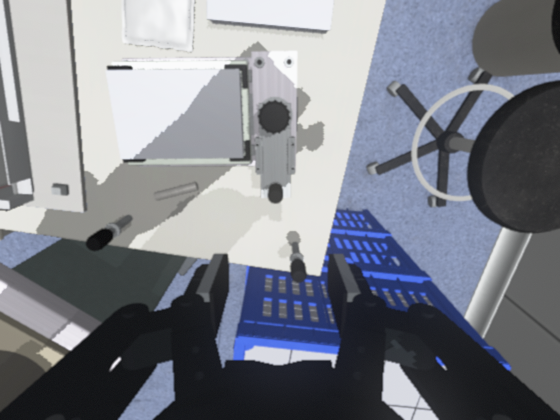

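The wrist view shows the pin top at (274,116), the knob top at (276,191) and a free pin at about (298,268) near the descent. I'll refine from here.

```bash
python3 - <<'E'
from m import *
im=optics.get_image("wrist")
b,st=blob(im,(274,116));print(b,st,at_z(im,b,137).round(1)); b2,st2=blob(im,(276,191));print(b2,st2,at_z(im,b2,117).round(1))
# bridge long edges, at z=80 : direction
for uv in ((252,55),(296,55),(297,180)): print(uv,at_z(im,uv,80).round(1))
t=optics.get_image("top"); s=optics.get_image("side")
bs,_=blob(s,(312,318));bt,_=blob(t,(366,275)); print("free",tri([(s,bs),(t,bt)]).x.round(1),bs,bt)
bs,_=blob(s,(297,244.5));bt,_=blob(t,(324,238)); print("knob",bs,bt)
E
```

```text
[268.36708861 124.26582278] [260 108  25  25  79] [566.7 -65.8 137. ]
[247.34210526 150.18421053] [245 141   4  18  38] [537.7 -65.6 117. ]
(252, 55) [600.1 -18.   80. ]
(296, 55) [624.8 -48.   80. ]
(297, 180) [ 539.7 -122.3   80. ]
free [ 460.4 -190.    65.5] [312.75       317.01041667] [364. 277.]
knob [296.9109589  244.30821918] [303. 230.]
```

```bash
python3 - <<'E'
from m import *
im=optics.get_image("wrist"); c=im["color"]
cv2.imwrite("pics/w2.png",cv2.resize(c[90:215,225:325,::-1],None,fx=4.8,fy=4.8,interpolation=cv2.INTER_CUBIC))
for uv,z in (((274,116),140),((276,188),122)): print(at_z(im,uv,z).round(1))
E
```

```text
[574.2 -65.2 140. ]
[ 528.7 -104.5  122. ]
```

View pics/w2.png

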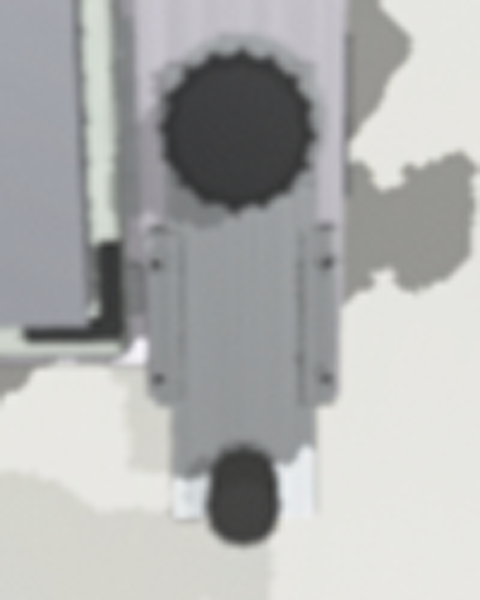

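The crop confirms the pin in the bush behind the keeper fork, with the knob top at about (275,197) in the wrist view, i.e. (522,-108). I'll lower to the knob.

```bash
python3 -m jog '{"claw":[0.6,0.6,0.6,0.6,0.6,0.6],"xyz":[[0.047,-0.031,0],[0,0,0.4],[0,0,0.4],[0,0,0.4],[0,0,0],[0,0,0]],"twist":[[0,0,0],[0,0,0],[0,0,0],[0,0,0],[0,0,0],[0,0,0]]}'
python3 - <<'E'
from h import *
im=optics.get_image("wrist"); save(im,"w3.png"); print(proj(im,(522,-108,122)),proj(im,(573.5,-65.5,140)))
E
```

```text
clock: 4.65
eef_pos: [523.0, -107.8, 112.4]
tool_rot: [3.14, -0.001, 0.691]
force: [0.9, -0.1, 0.5]
width: 51.3
gripper_force: 0.0
[276.60042611 272.80677704] [276.43128162 141.81517228]
```

View pics/w3.png

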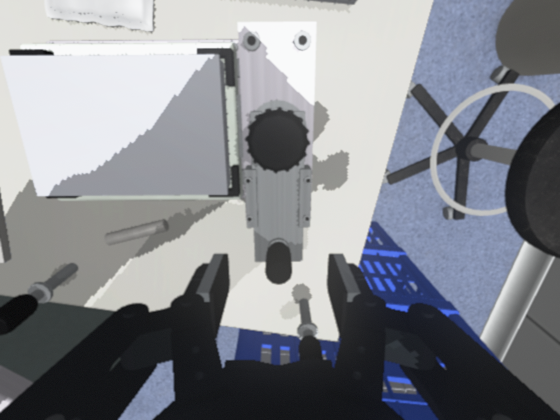

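The knob top at (278,270) is centred between the pads. Down 14 mm and close.

```bash
python3 -m jog '{"claw":[0.6,0.6,0.6,0,0,0,0,0,0],"xyz":[[0,0,0.07],[0,0,0.07],[0,0,0],[0,0,0],[0,0,0],[0,0,0],[0,0,0],[0,0,0],[0,0,0]],"twist":[[0,0,0],[0,0,0],[0,0,0],[0,0,0],[0,0,0],[0,0,0],[0,0,0],[0,0,0],[0,0,0]]}'
```

```text
clock: 5.82
eef_pos: [522.5, -108.4, 97.6]
tool_rot: [3.14, -0.001, 0.691]
force: [1.3, -2.0, 2.7]
width: 11.6
gripper_force: 58.7
```

```bash
python3 -m jog '{"claw":[0,0,0,0,0],"xyz":[[-0.04,0,0],[-0.04,0,0],[-0.04,0,0],[-0.04,0,0],[0,0,0]],"twist":[[0,0,0],[0,0,0],[0,0,0],[0,0,0],[0,0,0]]}'
```

```text
clock: 6.45
eef_pos: [509.5, -119.1, 97.6]
tool_rot: [3.141, 0.0, 0.69]
force: [2.7, -3.2, 5.0]
width: 11.9
gripper_force: 58.9
```

```bash
python3 -m jog '{"claw":[0,0,0,0,0,0],"xyz":[[-0.04,0,0],[-0.04,0,0],[-0.04,0,0],[-0.04,0,0],[-0.02,0,0],[0,0,0]],"twist":[[0,0,0],[0,0,0],[0,0,0],[0,0,0],[0,0,0],[0,0,0]]}'
python3 - <<'E'
from h import *
im=optics.get_image("wrist"); save(im,"w4.png"); print(proj(im,(573.5,-65.5,140)))
E
```

```text
clock: 7.2
eef_pos: [498.4, -128.5, 97.6]
tool_rot: [3.139, -0.005, 0.692]
force: [8.0, -0.3, -0.1]
width: 11.9
gripper_force: 58.6
[275.48188006  37.52115955]
```

View pics/w4.png

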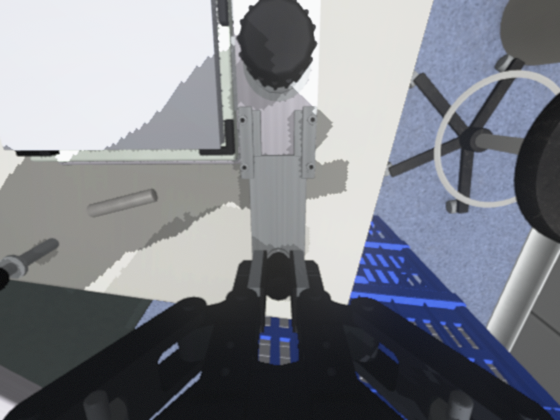

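The knob is gripped at (278,275) and the fork is drawn clear of the pin. I'll pull slightly more to confirm the stop, then release.

```bash
python3 -m jog '{"claw":[0,0,0],"xyz":[[-0.02,0,0],[0,0,0],[0,0,0]],"twist":[[0,0,0],[0,0,0],[0,0,0]]}'
```

```text
clock: 7.62
eef_pos: [498.4, -128.5, 97.7]
tool_rot: [3.138, -0.007, 0.694]
force: [11.7, 1.9, -2.4]
width: 11.6
gripper_force: 58.6
```

The keeper is at its stop: the force rises with no motion. Release, rise, and move over the pin.

```bash
python3 -m jog '{"claw":[0,0.6,0.6,0.6,0.6,0.6,0.6,0.6,0.6,0.6,0.6,0.6],"xyz":[[0.04,0,0],[0,0,0],[0,0,0],[0,0,0],[0,0,-0.4],[0,0,-0.3],[0,0,0],[0.35,0,0],[0.35,0,0],[0.28,0,0],[0,0,0],[0,0,0]],"twist":[[0,0,0],[0,0,0],[0,0,0],[0,0,0],[0,0,0],[0,0,0],[0,0,0],[0,0,0],[0,0,0],[0,0,0],[0,0,0],[0,0,0]]}'
python3 - <<'E'
from m import *
im=optics.get_image("wrist"); save(im,"w5.png"); print(proj(im,(573.5,-65.5,140)))
E
```

```text
clock: 9.12
eef_pos: [571.2, -66.5, 166.1]
tool_rot: [-3.14, 0.003, 0.691]
force: [-0.5, 0.4, -0.3]
width: 51.5
gripper_force: 0.0
[278.84075794 237.6872154 ]
```

View pics/w5.png

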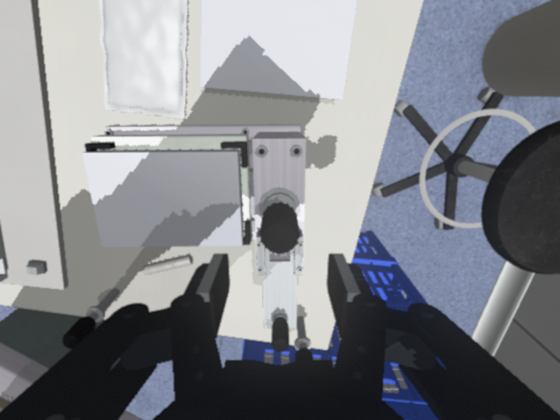

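The pin top is at about (280,235), roughly centred between the fingers, with the keeper back. Align and descend.

```bash
python3 -m jog '{"claw":[0.6,0.6,0.6,0.6,0.6,0.6],"xyz":[[0.035,0.01,0],[0,0,0.2],[0,0,0.2],[0,0,0.2],[0,0,0.03],[0,0,0]],"twist":[[0,0,0],[0,0,0],[0,0,0],[0,0,0],[0,0,0],[0,0,0]]}' && python3 -m jog '{"claw":[0.2,0.2,0.2,0.2,0,0,0,0],"xyz":[[0,0,0],[0,0,0],[0,0,0],[0,0,0],[0,0,0],[0,0,0],[0,0,0],[0,0,0]],"twist":[[0,0,0],[0,0,0],[0,0,0],[0,0,0],[0,0,0],[0,0,0],[0,0,0],[0,0,0]]}'
```

```text
clock: 9.93
eef_pos: [576.3, -64.7, 104.7]
tool_rot: [3.141, -0.0, 0.691]
force: [0.9, -0.2, 1.1]
width: 51.2
gripper_force: 0.0
clock: 10.92
eef_pos: [576.6, -64.4, 105.3]
tool_rot: [3.141, -0.001, 0.691]
force: [-1.2, 0.0, 6.4]
width: 22.6
gripper_force: 58.8
```

```bash
python3 -m jog '{"claw":[0,0,0,0],"xyz":[[0,0,-0.02],[0,0,-0.03],[0,0,-0.03],[0,0,0]],"twist":[[0,0,0],[0,0,0],[0,0,0],[0,0,0]]}'
python3 -c "
from h import *
s=readout.read_state();print(np.round(s['force'],1),np.round(s['torque'],2))"
```

```text
clock: 11.42
eef_pos: [576.2, -64.5, 112.5]
tool_rot: [3.141, -0.0, 0.691]
force: [0.4, 0.8, -2.0]
width: 22.8
gripper_force: 58.7
[ 0.4  0.8 -2. ] [ 0.02 -0.01 -0.02]
```

It lifts freely, with only the pin's weight on the wrist. Continue.

```bash
python3 -m jog '{"claw":[0,0,0,0,0,0,0,0],"xyz":[[0,0,-0.04],[0,0,-0.04],[0,0,-0.04],[0,0,-0.04],[0,0,-0.04],[0,0,-0.02],[0,0,0],[0,0,0]],"twist":[[0,0,0],[0,0,0],[0,0,0],[0,0,0],[0,0,0],[0,0,0],[0,0,0],[0,0,0]]}'
python3 - <<'E'
from h import *
s=readout.read_state();print(np.round(s['force'],1),np.round(s['torque'],2),np.round(s['tool_rot'],4))
im=optics.get_image("side"); cv2.imwrite("pics/s3.png",cv2.resize(im["color"][160:300,190:340,::-1],None,fx=4,fy=4,interpolation=cv2.INTER_CUBIC))
E
```

```text
clock: 12.42
eef_pos: [576.1, -64.4, 134.2]
tool_rot: [-3.141, 0.0, 0.691]
force: [-0.6, 1.0, -3.0]
width: 22.4
gripper_force: 58.8
[-0.6  1.  -3. ] [ 0.03 -0.06 -0.01] [-3.1414e+00  1.0000e-04  6.9110e-01]
```

View pics/s3.png

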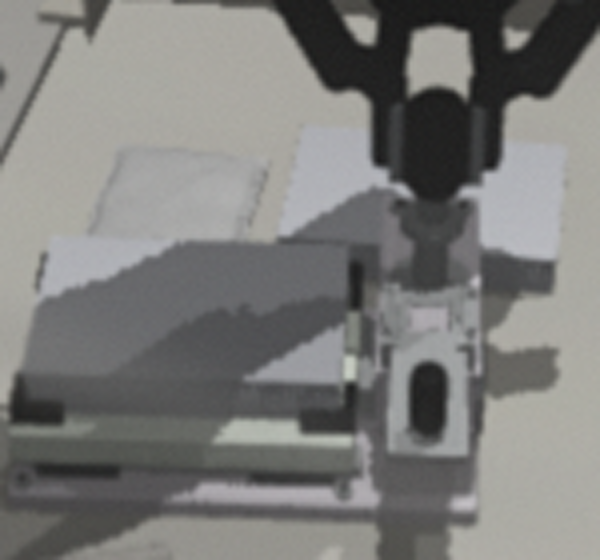

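The side crop shows the pin upright in the fingers, its collar about 29 mm above the bridge at (432,215), the shank still in the bush, the keeper back and the shuttle docked. The wrist forces are near the pin's weight, so I'll hand it in.

```bash
python3 -c "
from cell import order
print(order.finish_job())"
```

```text
the job is handed in; nothing more can be done
None
```

The keeper is drawn back to its stop and the lock pin is held in the gripper about 29 mm up, upright in the bush with only about its own weight on the wrist. The shuttle and loose things were left alone. The job is handed in, but no verdict came back.

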